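# Set the sliding top doors of two laboratory balances

### The job

Two balances stand on the lab bench with their sliding glass top doors left half open. Slide the door of the balance that has the specimen pot on its pan fully shut, so that it can be weighed, and slide the door of the other, empty balance fully open, ready for the next specimen. Leave the pot standing on its pan.

Things in the scene. Friction and masses are not known exactly. Their poses are not given: they have to be found in the camera images.
- weighing_handle (a point): Centre of the grey grip bar on the glass top door of the balance with the pot on its pan. Bar: 16 mm along the travel, 60 mm across, 30 mm tall; this point is 15 mm above the door's glass top, 177 mm above the bench. +x: level, along the track, the way the door opens (keypad end to rear housing; away from the robot); +y along the bar; z up. Nothing else on the balance is as high as the bar.
- weighing_door (a joint): Glass door (170 x 150 x 5 mm) of the balance with the pot: how far it is open, in m. 0 = fully shut (end stop, door over the whole glass chamber, its edge at the keypad end), 0.12 = fully open (end stop, door back over the white rear housing). About 2 N slides it; it stays where left. The balance (370 x 190 mm) does not move. Rails 77 to 89 mm either side of the bar, 4 mm above the glass.
- empty_handle (a point): Centre of the grey grip bar on the glass top door of the other balance, whose pan is empty. Same make of balance: sizes, heights and axes as for the first.
- empty_door (a joint): Sliding door of the empty balance: how far it is open, in m. 0 = fully shut, 0.12 = fully open, end stops, force and behaviour as for the first.
- pot: Specimen pot, white plastic with an orange screw cap, 47 mm across and 55 mm tall, standing loose on the 90 mm round steel pan in one balance, its top 37 mm below the top of the glass door. Origin at the centre of its underside, z up. A like pot stands outside on the bench and has no part in this.

How it is judged:
By the outcome, as a careful person would: the job done as asked, in the order asked, and still so for the second after the job is handed in, with the robot touching nothing.
It also fails if it takes over 42 s, if anything falls off the work surface, if the arm or the gripper's body presses on something with over 40 N, if the wrist force passes 120 N, or if a joint passes its speed limit or range.

### The arm

A 7-joint arm with a two-finger parallel gripper is mounted at the origin on the work surface. World frame = base frame: x ahead of the robot, y to its left, z up, the work surface at z = 0. Lengths are in m, angles in degrees, forces in N, time in s.
With the tool pointing down it reaches from about 0.35 to 0.9 m from the base axis. Payload 7.2 kg.
Tool frame: the origin (TCP) lies between the finger pads; the fingertips stand 14 mm ahead of it and the grasp point (between the pads) lies 5 mm behind it; x points along the fingers, y is the direction in which the jaws open and shut, and the axes are right-handed (so a half turn about x gives the same grasp; the last joint's range is limited). The gripper opens to 85 mm and grips with 20 to 120 N. Pads are 22 mm wide; open, the fingers measure 114 mm over their backs; the gripper's body (76 mm by 85 mm) begins 54 mm behind the grasp point. The pads swing forward as they close: fully open they stand 13 mm farther back than shut.
Start: joints at [-76.788, 23.554, -0.728, 91.456, 0.321, 64.991, -4.71], TCP at [0.184, 0.597, 0.245] pointing down, gripper open.
Joint ranges: [-169.25, 169.25], [-16.82, 113.86], [-84.01, 82.57], [7.8, 145.47], [-59.2, 239.2], [7.22, 106.19], [-163.78, 163.78]. Speed limits (degrees/s): [136.94, 136.94, 172.46, 172.46, 180, 180, 180].

### API

Orientations are given as a 3x3 rotation matrix whose columns are the frame's x, y, z axes.
In Python, from station import ctrl gives the robot as it stands. The module is installed in compiled form; this text tells all that it offers.
- The arm moves only by the tool step_arm, never from a script. Its argument "steps" is a list of rows, each a list of 5 numbers: the finger opening in mm, from 0 to 85.4, then the shift along the tool's x, y, z in mm, then the turn about the tool's x in rad. A call has 1 to 12 rows; each row is the pose to reach, as a shift and turn from the pose commanded when the call began, along the tool's axes at that moment; what a row does not reach only later rows make up. A row lasts 1/10 s, in which the tool goes at most 50 mm and 8.59 degrees, less where a joint would pass 70% of its speed; a pose out of reach is approached as far as the arm can. A call with a gripper value outside its range is refused whole. The fingers move at their own pace and stop on an object; "newtons" is the grip in N (left out, the last holds). Time passes only in rows, so rows that repeat a pose let the fingers close. It gives the time, the measured TCP pose, the force and the opening at its end, in the units of the state.
- ctrl.get_state(): the state, without advancing time (a new reading comes with each control period).
- ctrl.snapshot(name): name is "scene" or "top" or "wrist"; returns a dict with "image" (480x640x3 uint8, red, green, blue), "fx", "fy", "cx", "cy" (pixels), "dist_coeffs" ([k1, k2, p1, p2, k3] as OpenCV has them; the pictures are not rectified), "extrinsics" (4x4, takes a point from camera to world coordinates); the wrist camera has in their place "tool_from_camera" (4x4, takes a point from camera to tool coordinates, whose origin is the TCP and whose axes are the tool frame's). Camera axes: x right, y down, z forward; pixel columns grow to the right and rows downward; lengths in m; the calibration is good to about 2 mm. A picture is of the moment at which its call begins: read the wrist's pose just before it. There is no depth.
- ctrl.job_done(): hands the job in, once; it reports no verdict.
Trained networks look in a picture, given as the dict that the camera call returned (one of the last four; its "shot" number tells which), for a name from the list of things; names that differ only in an ending like _2 or _b are one class to them, and where a whole thing is asked for, a point or a joint stands for the part that bears it (a point fixed in the world has none). Each returns a list of dicts, best first, with "conf" (0 to 1); they miss things now and then, are a little off and sometimes report something else, mostly with a low value. They report only what shows in the picture. A call takes as long as a camera call.
- ctrl.masks_of(picture, thing): "mask" (480x640 bool, what is visible of it) and "extent" ([left, top, right, bottom] in pixels, round what is visible of it).
- ctrl.pinpoint(picture, thing): "xy" ([column, row] in pixels: a listed point, or the origin of a listed thing).
The state is a dict: "time_s": time; "joint_positions": joint angles; "dq": joint speeds; "tau": joint torques, N m; "ee_pos": TCP position; "ee_rot": TCP orientation; "ft_force": force on the tool from outside, world axes, zero at the start; "ft_torque": the same for the moment, N m; "gripper_width": opening from 0.0 (shut) to 1.0 (fully open).
Only numpy, scipy, OpenCV 4.12 (cv2) and the standard library are available. Lean on these libraries where they do the work, as an engineer would, in place of code of your own. Each camera call takes 0.05 s, during which the arm holds its last target. There are 200 camera calls.

## Working session

There is one attempt and no reset: what is moved stays moved. The work goes in short steps, Python scripts to look and compute and a tool call to move; the robot and the scene stay as the last step left them, time stands still between calls to the robot, and variables do not carry over. Pictures are saved under pics/ and viewed, about 8 in all and at most 12, crops included, and the job is handed in when it is done.

Besides the shell and the picture viewer there is one more tool, called after ">>>" in YAML: its name, and indented under it one key for each argument. step_arm: Moves the arm, as the interface text tells. Its arguments: {"type":"object","properties":{"steps":{"type":"array"},"newtons":{"type":"number"}},"required":["steps"]}

```bash
mkdir -p pics
cat > h.py <<'E'
import numpy as np, cv2
from station import ctrl
def ray(s,xy,T=None):
    K=np.array([[s['fx'],0,s['cx']],[0,s['fy'],s['cy']],[0,0,1.]])
    u=cv2.undistortPoints(np.array([[xy]],float),K,np.array(s['dist_coeffs'],float))[0,0]
    T=np.array(s['extrinsics'] if T is None else T)
    return T[:3,3],T[:3,:3]@np.array([u[0],u[1],1.])
def onz(s,xy,z,T=None):
    o,d=ray(s,xy,T); return o+d*(z-o[2])/d[2]
def wristT(st,s):
    T=np.eye(4);T[:3,:3]=np.array(st['ee_rot']);T[:3,3]=st['ee_pos'];return T@np.array(s['tool_from_camera'])
def save(s,n): cv2.imwrite('pics/'+n+'.png',s['image'][:,:,::-1])
E
python3 - <<'E'
from h import *
st=ctrl.get_state();print(st)
for c in('scene','top'):
    s=ctrl.snapshot(c);save(s,c+'1')
    print(c,np.round(np.array(s['extrinsics'])[:3,3],3))
    for t,z in(('weighing_handle',.177),('empty_handle',.177),('pot',None)):
        for p in ctrl.pinpoint(s,t):
            print(t,np.round(p['xy'],1),round(p['conf'],2),np.round(onz(s,p['xy'],z if z else .07),3))
E
```

```text
{'time_s': 0.0, 'joint_positions': array([-76.78833988,  23.60043774,  -0.72779087,  91.50568002,
         0.3187037 ,  64.99084543,  -4.70959402]), 'dq': array([-0.02609771, -0.04579231, -0.09489702,  0.0222781 , -0.01468327,
        0.05944198,  0.04773375]), 'tau': array([-5.06991910e-04, -6.00633144e+01,  6.81853294e-01, -2.99412704e+01,
        1.37634072e-02,  1.09871218e-02,  3.10063501e-05]), 'ee_pos': array([0.18386497, 0.5968279 , 0.24443687]), 'ee_rot': array([[-4.03241840e-04,  2.94358801e-01,  9.55694896e-01],
       [-1.60757406e-03,  9.55693548e-01, -2.94359064e-01],
       [-9.99998627e-01, -1.65504822e-03,  8.78279490e-05]]), 'ft_force': array([-0.23636962, -0.04859214,  0.0508696 ]), 'ft_torque': array([ 0.06930969, -0.01149969,  0.03094624]), 'gripper_width': 0.9979285367923383}
scene [1.052 0.45  0.806]
empty_handle [414.1 324.3] 0.68 [0.588 0.212 0.177]
top [ 0.398 -0.02   0.952]
weighing_handle [474.6 255.4] 0.84 [ 0.516 -0.223  0.177]
empty_handle [162.1 207.3] 0.97 [0.579 0.209 0.177]
pot [460.4 272.6] 0.55 [ 0.505 -0.229  0.07 ]
```

View pics/top1.png

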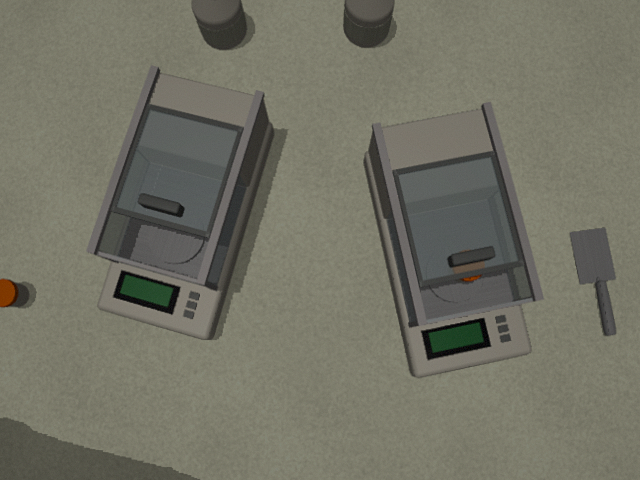

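View pics/scene1.png

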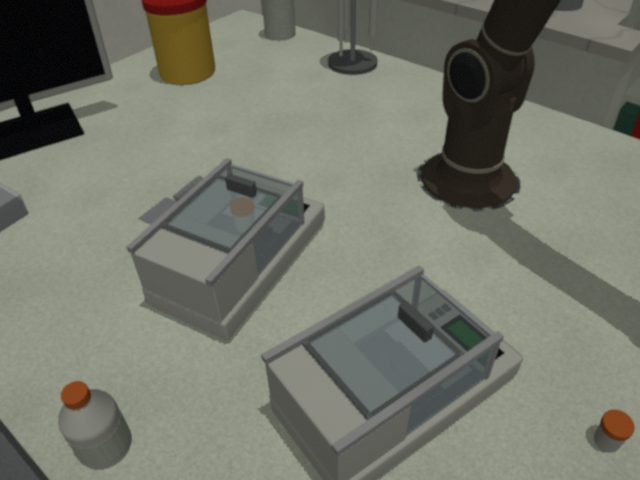

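The top view shows the orange cap under the right balance's door, with the bar at about (471,256), so that is the weighing balance. The left balance is empty, with its bar at about (161,206). The like pot stands outside at (8,293). Next I'll get the track headings from the rails.

Run:
```python
from h import *
s=ctrl.snapshot('top')
R=np.array(ctrl.get_state()['ee_rot']);p0=np.array(ctrl.get_state()['ee_pos'])
g=lambda a:np.round(onz(s,a,.166)[:2],3)
for n,rs in(('W',[((414,325),(377,125)),((537,300),(489,105))]),('E',[((93,250),(153,68)),((210,285),(262,93))])):
    for a,b in rs:
        A,B=g(a),g(b);print(n,A,B,np.degrees(np.arctan2(*(B-A)[::-1])),np.linalg.norm(B-A))
for t in('weighing_handle','empty_handle'):
    for m in ctrl.masks_of(s,t)[:2]: print(t,m['conf'],m['extent'])
    # bar edge heading
    p=ctrl.pinpoint(s,t)[0]['xy'];w=onz(s,p,.177);print(t,p,w)
    print('shift to handle in tool mm',np.round(R.T@(w-p0)*1000))
# bar direction from dark pixels
g_=cv2.cvtColor(s['image'],cv2.COLOR_RGB2GRAY)
for c in((471,256),(161,206)):
    x,y=c;w=g_[y-22:y+22,x-32:x+32];ys,xs=np.where(w<75)
    print(len(xs),cv2.minAreaRect(np.c_[xs+x-32,ys+y-22].astype(np.float32)))
```

```text
W [ 0.422 -0.141] [ 0.706 -0.092] 9.789162812876446 0.2881961137836525
W [ 0.456 -0.311] [ 0.74  -0.257] 10.765755544742913 0.2890882218285622
E [0.519 0.308] [0.796 0.242] -13.4018186873785 0.28475428003807074
E [0.472 0.138] [0.755 0.075] -12.550242717322128 0.28992757716367723
weighing_handle 0.81 [392.6, 150.0, 524.4, 286.7]
weighing_handle [469.5, 257.9] [ 0.51232842 -0.2163348   0.177     ]
shift to handle in tool mm [  68. -681.  553.]
empty_handle 0.74 [111.7, 102.6, 243.0, 237.8]
empty_handle [162.4, 202.1] [0.58616578 0.208962   0.177     ]
shift to handle in tool mm [  68. -253.  499.]
1094 ((470.29998779296875, 264.89996337890625), (30.499971389770508, 65.91929626464844), 79.69515228271484)
1175 ((159.49998474121094, 210.0), (60.99999237060547, 33.99999237060547), -0.0)
```

>>> step_arm:
  steps:
    - [85, -55, -681, 553, 1.093]
    - [85, -55, -681, 553, 1.093]
    - [85, -55, -681, 553, 1.093]
    - [85, -55, -681, 553, 1.093]
    - [85, -55, -681, 553, 1.093]
    - [85, -55, -681, 553, 1.093]
    - [85, -55, -681, 553, 1.093]
    - [85, -55, -681, 553, 1.093]
    - [85, -55, -681, 553, 1.093]
    - [85, -55, -681, 553, 1.093]
    - [85, -55, -681, 553, 1.093]
    - [85, -55, -681, 553, 1.093]

```text
time_s: 1.85
ee_pos: [0.4083, 0.0399, 0.2834]
ee_rot: [[0.001, 0.984, 0.178], [0.001, 0.178, -0.984], [-1.0, 0.001, -0.001]]
ft_force: [0.8, 0.9, 0.1]
gripper_width: 0.996
```

>>> step_arm:
  steps:
    - [85, -17, 57, 270, 0]
    - [85, -17, 57, 270, 0]
    - [85, -17, 57, 270, 0]
    - [85, -17, 57, 270, 0]
    - [85, -17, 57, 270, 0]
    - [85, -17, 57, 270, 0]
    - [85, -17, 57, 270, 0]
    - [85, -17, 57, 270, 0]

```text
time_s: 2.65
ee_pos: [0.5118, -0.214, 0.2995]
ee_rot: [[-0.001, 0.984, 0.177], [-0.0, 0.177, -0.984], [-1.0, -0.001, -0.0]]
ft_force: [0.3, 0.5, 0.2]
gripper_width: 0.992
```

```bash
cat > look.py <<'E'
from h import *
import sys
n,t=sys.argv[1:3]
st=ctrl.get_state();s=ctrl.snapshot('wrist');save(s,n)
R=np.array(st['ee_rot']);p0=np.array(st['ee_pos']);T=wristT(st,s)
print(st['time_s'],p0,'y heading',np.degrees(np.arctan2(R[1,1],R[0,1])),st['ft_force'])
def rep(s,T):
    for p in ctrl.pinpoint(s,t)[:2]:
        w=onz(s,p['xy'],.177,T);print(t,round(p['conf'],2),np.round(p['xy']),np.round(w,4),'tool mm',np.round(R.T@(w-p0)*1000,1))
rep(s,T)
s=ctrl.snapshot('top');save(s,n+'_top');rep(s,None)
E
python3 look.py w1 weighing_handle
```

```text
2.65 [ 0.51179439 -0.21397525  0.29949946] y heading 10.168748678010793 [0.30168807 0.47610386 0.24934198]
weighing_handle 0.97 [319. 234.] [ 0.5139 -0.2159  0.177 ] tool mm [122.5   1.8   2.3]
weighing_handle 0.85 [472. 256.] [ 0.5146 -0.2205  0.177 ] tool mm [122.5   1.7   7. ]
```

View pics/w1.png

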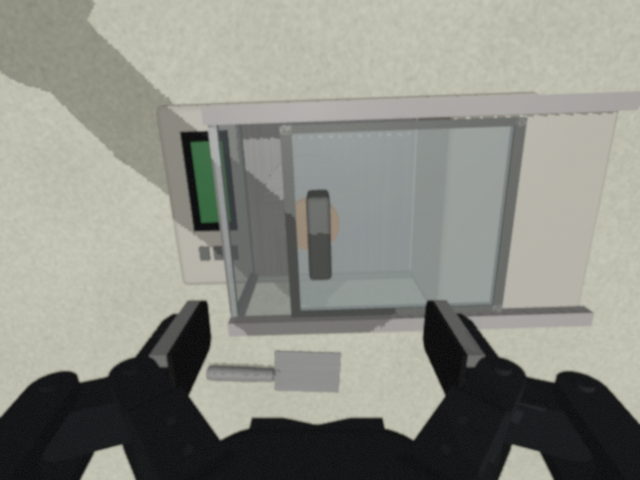

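Wrist view: the bar is at (319,234), between the fingers and square to them. The front edge of the door is at col 288 and the front of the chamber at col 218, so the door is about 50 mm open. The orange pot shows below the bar. I'll descend and grip.

>>> step_arm:
  steps:
    - [85, 40, 2, 3, 0]
    - [85, 80, 2, 3, 0]
    - [85, 100, 2, 3, 0]
    - [85, 116, 2, 3, 0]
    - [50, 116, 2, 3, 0]
    - [30, 116, 2, 3, 0]
    - [10, 116, 2, 3, 0]
    - [10, 116, 2, 3, 0]
    - [10, 116, 2, 3, 0]
    - [10, 116, 2, 3, 0]
    - [10, 116, 2, 3, 0]
    - [10, 116, 2, 3, 0]
  newtons: 20

```text
time_s: 4.05
ee_pos: [0.515, -0.2162, 0.1847]
ee_rot: [[0.001, 0.984, 0.179], [0.0, 0.179, -0.984], [-1.0, 0.001, -0.0]]
ft_force: [-1.6, 1.2, 6.2]
gripper_width: 0.184
```

Opening is about 15.7 mm, so it holds the bar. Now I'll slide it toward shut.

>>> step_arm:
  steps:
    - [10, 0, -5, 0, 0]
    - [10, 0, -10, 0, 0]
    - [10, 0, -15, 0, 0]
    - [10, 0, -20, 0, 0]
    - [10, 0, -25, 0, 0]
    - [10, 0, -30, 0, 0]
    - [10, 0, -35, 0, 0]
    - [10, 0, -40, 0, 0]
    - [10, 0, -40, 0, 0]

```text
time_s: 4.95
ee_pos: [0.475, -0.2247, 0.1847]
ee_rot: [[0.002, 0.984, 0.177], [-0.001, 0.177, -0.984], [-1.0, 0.001, 0.002]]
ft_force: [-0.9, -2.5, 7.9]
gripper_width: 0.187
```

>>> step_arm:
  steps:
    - [10, 0, -3, 0, 0]
    - [10, 0, -6, 0, 0]
    - [10, 0, -9, 0, 0]
    - [10, 0, -12, 0, 0]
    - [10, 0, -12, 0, 0]

```text
time_s: 5.45
ee_pos: [0.4652, -0.2268, 0.1847]
ee_rot: [[0.005, 0.984, 0.178], [-0.003, 0.178, -0.984], [-1.0, 0.004, 0.004]]
ft_force: [6.6, -5.1, 0.6]
gripper_width: 0.186
```

>>> step_arm:
  steps:
    - [10, 0, -2, 0, 0]
    - [10, 0, -4, 0, 0]
    - [10, 0, -4, 0, 0]

```text
time_s: 5.75
ee_pos: [0.465, -0.2268, 0.1849]
ee_rot: [[0.011, 0.984, 0.18], [-0.005, 0.18, -0.984], [-1.0, 0.01, 0.006]]
ft_force: [21.5, -5.6, -11.8]
gripper_width: 0.188
```

```bash
python3 look.py w2 weighing_handle
```

```text
5.75 [ 0.46497712 -0.22681764  0.1848583 ] y heading 10.368967263041288 [ 21.46134552  -5.61227086 -11.75790267]
weighing_handle 0.87 [314. 312.] [ 0.4639 -0.2256  0.177 ] tool mm [ 7.8 -1.  -1.4]
weighing_handle 0.67 [480. 292.] [ 0.4663 -0.2295  0.177 ] tool mm [7.9 0.7 2.9]
```

View pics/w2.png

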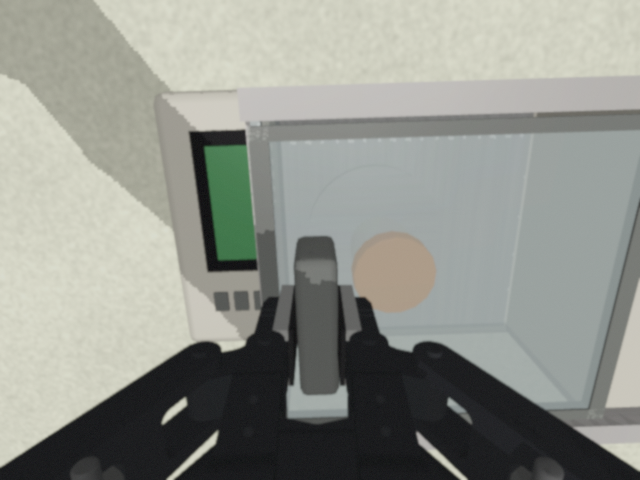

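The door has hit its stop after about 51 mm: 21 N and no further motion. Its front edge lies at the keypad end (col 255-270) and the pot stands on the pan. I'll ease off slightly, release and lift.

>>> step_arm:
  steps:
    - [10, 0, 2, 0, 0]
    - [10, 0, 2, 0, 0]
    - [85, 0, 2, 0, 0]
    - [85, 0, 2, 0, 0]
    - [85, 0, 2, 0, 0]
    - [85, 0, 2, 0, 0]
    - [85, 0, 2, 0, 0]
    - [85, -30, 2, 0, 0]
    - [85, -75, 2, 0, 0]
    - [85, -115, 2, 0, 0]
    - [85, -115, 2, 0, 0]

```text
time_s: 7.05
ee_pos: [0.4632, -0.2275, 0.3036]
ee_rot: [[0.008, 0.984, 0.177], [-0.001, 0.177, -0.984], [-1.0, 0.007, 0.003]]
ft_force: [0.4, -1.1, -0.3]
gripper_width: 0.997
```

```bash
python3 look.py w3 weighing_handle
python3 - <<'E'
from h import *
st=ctrl.get_state();R=np.array(st['ee_rot']);d=np.array([.586,.209,.30])-st['ee_pos']
print(R.T@d*1000, R)
E
```

```text
7.05 [ 0.46322361 -0.2274919   0.30357571] y heading 10.213235004811205 [ 0.44418026 -1.14478569 -0.33956601]
weighing_handle 0.88 [320. 229.] [ 0.4667 -0.2267  0.177 ] tool mm [126.6   2.7  -0.6]
weighing_handle 0.56 [481. 290.] [ 0.4683 -0.231   0.177 ] tool mm [126.6   3.5   4. ]
[  -1.92726002  200.48059892 -405.07841624] [[-1.36018956e-03  9.83983855e-01  1.78252414e-01]
 [ 7.76660098e-04  1.78253565e-01 -9.83984280e-01]
 [-9.99998773e-01 -1.19996361e-03 -1.00667964e-03]]
```

View pics/w3.png

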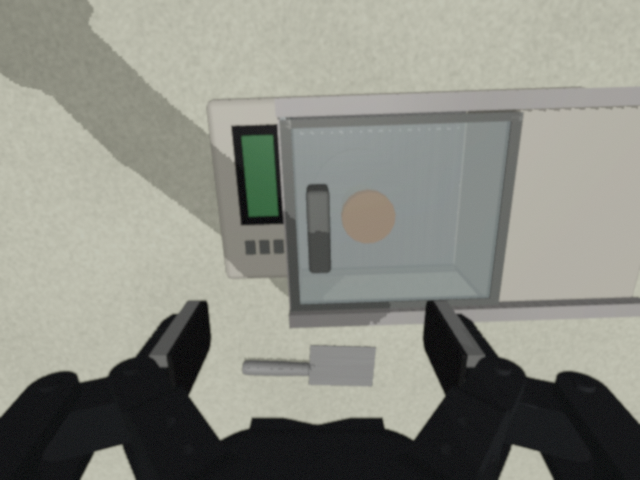

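The wrist view shows the door's front edge flush with the rail ends (col 285). The bar reading is 2 mm off the position I gripped it at, so I'll press it home with closed fingers from behind to be sure.

>>> step_arm:
  steps:
    - [0, 0, 38, 0, 0]
    - [0, 0, 38, 0, 0]
    - [0, 0, 38, 0, 0]
    - [0, 30, 38, 0, 0]
    - [0, 70, 38, 0, 0]
    - [0, 105, 38, 0, 0]
    - [0, 118, 38, 0, 0]
    - [0, 118, 33, 0, 0]
    - [0, 118, 28, 0, 0]
    - [0, 118, 25, 0, 0]
    - [0, 118, 23, 0, 0]
    - [0, 118, 23, 0, 0]

```text
time_s: 8.45
ee_pos: [0.4865, -0.2221, 0.1827]
ee_rot: [[0.006, 0.984, 0.179], [-0.001, 0.179, -0.984], [-1.0, 0.006, 0.002]]
ft_force: [6.5, -1.4, -4.5]
gripper_width: -0.001
```

>>> step_arm:
  steps:
    - [0, 0, -2, 0, 0]
    - [0, 0, -4, 0, 0]
    - [0, 0, -4, 0, 0]

```text
time_s: 8.75
ee_pos: [0.4862, -0.2221, 0.183]
ee_rot: [[0.012, 0.983, 0.181], [-0.003, 0.181, -0.983], [-1.0, 0.012, 0.005]]
ft_force: [18.2, -0.9, -13.8]
gripper_width: -0.001
```

Hard stop at 18 N with no movement, so the door is shut. Now I'll back away, lift and go to the empty balance.

>>> step_arm:
  steps:
    - [0, 0, 15, 0, 0]
    - [0, -40, 20, 0, 0]
    - [0, -85, 20, 0, 0]
    - [85, -120, 20, 0, 0]
    - [85, -120, 179, -406, 0.407]
    - [85, -120, 179, -406, 0.407]
    - [85, -120, 179, -406, 0.407]
    - [85, -120, 179, -406, 0.407]
    - [85, -120, 179, -406, 0.407]
    - [85, -120, 179, -406, 0.407]
    - [85, -120, 179, -406, 0.407]
    - [85, -120, 179, -406, 0.407]

```text
time_s: 9.95
ee_pos: [0.5753, 0.1655, 0.3022]
ee_rot: [[0.001, 0.974, -0.226], [0.001, -0.226, -0.974], [-1.0, 0.001, -0.001]]
ft_force: [0.8, 0.5, -0.0]
gripper_width: 0.995
```

>>> step_arm:
  steps:
    - [85, 0, 0, 0, 0]
    - [85, 0, 0, 0, 0]

```text
time_s: 10.15
ee_pos: [0.575, 0.1647, 0.3012]
ee_rot: [[0.0, 0.975, -0.223], [-0.001, -0.223, -0.975], [-1.0, 0.0, 0.001]]
ft_force: [0.3, -0.4, -0.2]
gripper_width: 0.996
```

```bash
python3 look.py e1 empty_handle
```

```text
10.15 [0.575005   0.16467132 0.301203  ] y heading -12.893220101802484 [ 0.3400071  -0.38531574 -0.16227553]
empty_handle 0.64 [314. 162.] [0.5835 0.2118 0.177 ] tool mm [124.2  -2.2 -47.9]
empty_handle 0.9 [161. 204.] [0.583  0.2113 0.177 ] tool mm [124.2  -2.7 -47.3]
```

>>> step_arm:
  steps:
    - [85, 0, -2, -47, 0]
    - [85, 40, -2, -47, 0]
    - [85, 80, -2, -47, 0]
    - [85, 105, -2, -47, 0]
    - [85, 117, -2, -47, 0]
    - [50, 117, -2, -47, 0]
    - [10, 117, -2, -47, 0]
    - [10, 117, -2, -47, 0]
    - [10, 117, -2, -47, 0]
    - [10, 117, -2, -47, 0]
    - [10, 117, -2, -47, 0]
    - [10, 117, -2, -47, 0]
  newtons: 20

```text
time_s: 11.55
ee_pos: [0.5842, 0.2097, 0.1849]
ee_rot: [[0.001, 0.974, -0.227], [0.001, -0.227, -0.974], [-1.0, 0.001, -0.001]]
ft_force: [-1.9, -0.4, 7.0]
gripper_width: 0.182
```

>>> step_arm:
  steps:
    - [10, 0, 5, 0, 0]
    - [10, 0, 10, 0, 0]
    - [10, 0, 15, 0, 0]
    - [10, 0, 20, 0, 0]
    - [10, 0, 25, 0, 0]
    - [10, 0, 30, 0, 0]
    - [10, 0, 35, 0, 0]
    - [10, 0, 40, 0, 0]
    - [10, 0, 40, 0, 0]

```text
time_s: 12.45
ee_pos: [0.624, 0.1995, 0.1849]
ee_rot: [[0.002, 0.974, -0.228], [-0.0, -0.228, -0.974], [-1.0, 0.002, -0.0]]
ft_force: [0.3, -2.3, 3.7]
gripper_width: 0.184
```

>>> step_arm:
  steps:
    - [10, 0, 4, 0, 0]
    - [10, 0, 8, 0, 0]
    - [10, 0, 12, 0, 0]
    - [10, 0, 16, 0, 0]
    - [10, 0, 16, 0, 0]

```text
time_s: 12.95
ee_pos: [0.6365, 0.1964, 0.1849]
ee_rot: [[-0.005, 0.974, -0.227], [0.001, -0.227, -0.974], [-1.0, -0.005, 0.001]]
ft_force: [-11.7, -0.9, 13.9]
gripper_width: 0.181
```

>>> step_arm:
  steps:
    - [10, 0, 3, 0, 0]
    - [10, 0, 6, 0, 0]
    - [10, 0, 6, 0, 0]

```text
time_s: 13.25
ee_pos: [0.6367, 0.1964, 0.1846]
ee_rot: [[-0.017, 0.974, -0.225], [0.003, -0.225, -0.974], [-1.0, -0.017, 0.001]]
ft_force: [-34.3, -0.5, 28.5]
gripper_width: 0.183
```

At the stop after about 54 mm. Easing off, releasing, lifting and checking.

>>> step_arm:
  steps:
    - [10, 0, -4, 0, 0]
    - [10, 0, -4, 0, 0]
    - [85, 0, -4, 0, 0]
    - [85, 0, -4, 0, 0]
    - [85, 0, -4, 0, 0]
    - [85, 0, -4, 0, 0]
    - [85, 0, -4, 0, 0]
    - [85, -30, -4, 0, 0]
    - [85, -75, -4, 0, 0]
    - [85, -115, -4, 0, 0]
    - [85, -115, -4, 0, 0]

```text
time_s: 14.35
ee_pos: [0.6429, 0.196, 0.305]
ee_rot: [[0.009, 0.974, -0.226], [0.003, -0.227, -0.974], [-1.0, 0.008, -0.005]]
ft_force: [1.1, -0.4, -0.3]
gripper_width: 0.995
```

```bash
python3 look.py e2 empty_handle
```

```text
14.35 [0.64289523 0.19600009 0.30502237] y heading -13.092556797891508 [ 1.11050122 -0.41347606 -0.34315635]
empty_handle 0.58 [307. 228.] [0.6369 0.1983 0.177 ] tool mm [128.   -7.4  -0.3]
empty_handle 0.66 [173. 165.] [0.6401 0.1973 0.177 ] tool mm [128.  -4.   0.]
```

View pics/e2.png

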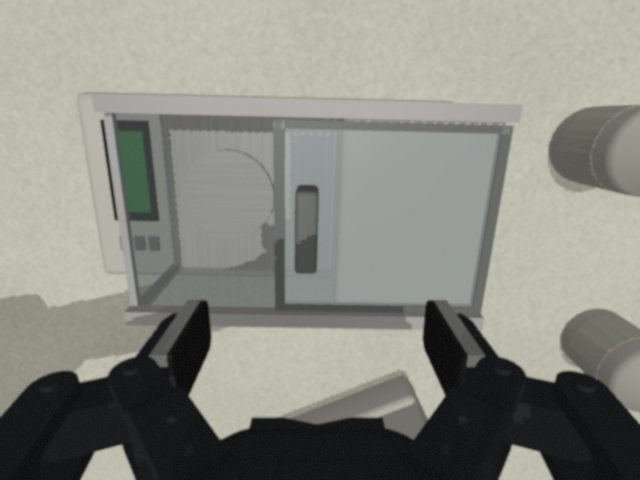

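The door's rear edge (col 490-510) is flush with the rail ends, so it is open. I'll press it home the same way, from the keypad side.

>>> step_arm:
  steps:
    - [0, 0, -45, 0, 0]
    - [0, 0, -45, 0, 0]
    - [0, 0, -45, 0, 0]
    - [0, 30, -45, 0, 0]
    - [0, 70, -45, 0, 0]
    - [0, 105, -45, 0, 0]
    - [0, 119, -45, 0, 0]
    - [0, 119, -40, 0, 0]
    - [0, 119, -35, 0, 0]
    - [0, 119, -31, 0, 0]
    - [0, 119, -28, 0, 0]
    - [0, 119, -28, 0, 0]

```text
time_s: 15.75
ee_pos: [0.614, 0.2026, 0.1809]
ee_rot: [[0.002, 0.974, -0.226], [0.001, -0.226, -0.974], [-1.0, 0.002, -0.001]]
ft_force: [1.2, 0.1, -0.7]
gripper_width: 0.002
```

>>> step_arm:
  steps:
    - [0, 0, 2, 0, 0]
    - [0, 0, 4, 0, 0]
    - [0, 0, 4, 0, 0]

```text
time_s: 16.05
ee_pos: [0.6155, 0.2025, 0.1801]
ee_rot: [[-0.003, 0.974, -0.225], [0.001, -0.225, -0.974], [-1.0, -0.003, -0.0]]
ft_force: [-6.5, 0.6, 5.4]
gripper_width: -0.001
```

>>> step_arm:
  steps:
    - [0, 0, 2, 0, 0]
    - [0, 0, 4, 0, 0]
    - [0, 0, 4, 0, 0]

```text
time_s: 16.35
ee_pos: [0.6158, 0.2025, 0.18]
ee_rot: [[-0.011, 0.974, -0.225], [0.002, -0.225, -0.974], [-1.0, -0.011, 0.0]]
ft_force: [-22.0, 1.0, 16.1]
gripper_width: -0.002
```

>>> step_arm:
  steps:
    - [0, 0, -15, 0, 0]
    - [0, -40, -20, 0, 0]
    - [0, -85, -20, 0, 0]
    - [0, -120, -20, 0, 0]
    - [0, -120, -120, 50, 0]
    - [0, -120, -200, 50, 0]
    - [0, -120, -200, 50, 0]
    - [0, -120, -200, 50, 0]
    - [0, -120, -200, 50, 0]
    - [0, -120, -200, 50, 0]

```text
time_s: 17.35
ee_pos: [0.4142, 0.1983, 0.3005]
ee_rot: [[0.0, 0.975, -0.224], [0.003, -0.224, -0.975], [-1.0, -0.0, -0.003]]
ft_force: [0.2, -0.5, -0.1]
gripper_width: -0.004
```

Run:
```python
from h import *
s=ctrl.snapshot('top');save(s,'end')
for t,z in(('weighing_handle',.177),('empty_handle',.177),('pot',.02)):
    for p in ctrl.pinpoint(s,t): print(t,np.round(p['xy']),round(p['conf'],2),np.round(onz(s,p['xy'],z),3))
s=ctrl.snapshot('scene');save(s,'end_s')
print(ctrl.get_state()['ft_force'])
```

```text
weighing_handle [481. 293.] 0.94 [ 0.464 -0.231  0.177]
empty_handle [171. 164.] 0.64 [0.642 0.201 0.177]
[-0.41180641  0.27001343  0.79328226]
```

View pics/end.png

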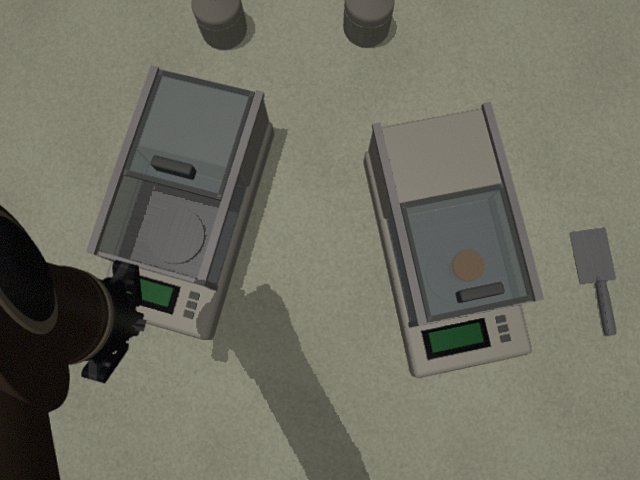

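View pics/end_s.png

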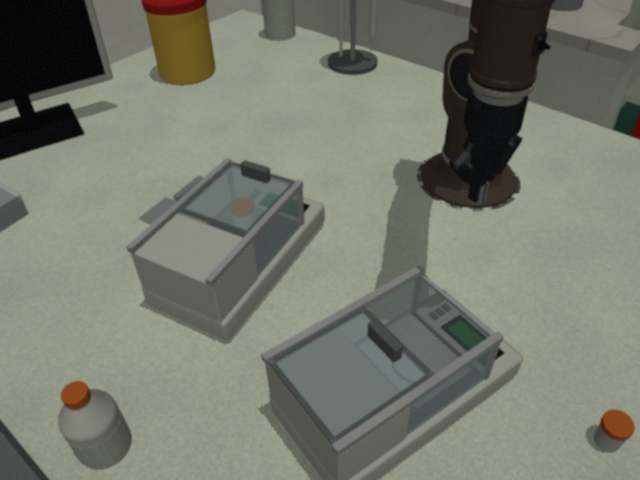

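The top and scene views show the weighing door at the keypad end with its bar at (481,293), and the pot upright at (468,266). The empty door is back over its housing with its bar at (173,167). The arm touches nothing.

```bash
python3 -c "
from station import ctrl
print(ctrl.job_done())"
```

```text
the job is handed in; nothing more can be done
None
```

The job is done and handed in at about 17.5 s of the 42 s allowed. I first slid the door of the balance with the pot shut (about 51 mm), then slid the empty balance's door fully open (about 54 mm).

- **End stops:** I gripped and slid each door to its stop, then pressed it again with closed fingers. The weighing door held against 18 N and the empty door against 22 N, with no more than 0.3 mm of movement. The highest wrist force I read was about 45 N, in the readings at the end of each move.
- **Last pictures:** The weighing door is at the keypad end with the pot still upright on its pan. The empty door is back over its rear housing. The arm was clear of both balances, with the wrist force under 1 N.
- **Disagreements:** The camera readings of the bar positions differed from the arm's by 2 to 5 mm, which is why I pressed each door a second time. In the final top picture the network did not report the pot; I checked it by eye in both pictures.

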